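# Prop the spring hatch of the bench locker and take out the wax

## Robot

A 6-joint arm with a two-finger parallel gripper is mounted at the origin on a cart in front of the work surface, level with it; the furniture and walls round the work are solid. World frame = base frame: x ahead of the robot, y to its left, z up, the work surface at z = 0. Lengths are in mm, angles in rad, forces in N, time in s.
With the tool pointing down it reaches from about 300 to 775 mm from the base axis. Payload 14.6 kg.
Tool frame: the origin (TCP) lies between the finger pads; the fingertips stand 8 mm ahead of it and the grasp point (between the pads) lies 11 mm behind it; x points along the fingers, y is the direction in which the jaws open and shut, and the axes are right-handed (so a half turn about x gives the same grasp; the last joint's range is limited). The gripper opens to 94 mm and grips with 3 to 60 N. Pads are 16 mm wide; open, the fingers measure 119 mm over their backs; the gripper's body (75 mm by 177 mm) begins 78 mm behind the grasp point.
Start: joints at [-1.259, 0.3, 1.521, -0, 1.321, -0.067], TCP at [203.386, -511.003, 213.446] pointing down, gripper open.
Joint ranges: [-3.03, 3.03], [-0.79, 2.21], [0.23, 2.52], [-1.04, 4.18], [0, 3.07], [-2.55, 2.55]. Speed limits (rad/s): [2.22, 2.22, 2.57, 3.14, 3.14, 3.14].

## Interface

Orientations are given as [roll, pitch, yaw] about the fixed x, y, z axes, in that order (R = Rz(yaw) Ry(pitch) Rx(roll)).
In Python, from cell import telemetry, camera, calibration, order gives the robot as it stands.
- The arm moves only by the shell command python3 -m handwheel 'ROWS' [FORCE]. ROWS is JSON, a list of rows, each a list of 7 numbers: the turn, a rotation vector about the tool's x, y, z as a fraction of full scale, then the shift along the tool's x, y, z as a fraction of full scale, then the opening, from 0 (shut) to 1 (fully open). A call has 1 to 12 rows; each row is the pose to reach, as a shift and turn from the pose measured when the call began, along the tool's axes at that moment, turning the shorter way round; what a row does not reach only later rows make up. Full scale, the value 1, is 300 mm for a shift and pi rad for a turn. A row lasts 1/8 s, in which the tool goes at most 62.5 mm and 10.7 degrees, less where a joint would pass 70% of its speed; a pose out of reach is approached as far as the arm can. A call with a number of a shift or a turn outside -1 to 1 is refused whole. A call with a gripper value outside its range is refused whole. The fingers move at their own pace and stop on an object; FORCE is the grip in N (left out, the last holds). Time passes only in rows, so rows that repeat a pose let the fingers close. It gives the time, the measured TCP pose, the force and the opening at its end, in the units of the state.
- telemetry.read_state(): the state, without advancing time (a new reading comes with each control period).
- camera(name): name is "scene" or "top" or "wrist"; returns the picture (384x512x3 uint8, red, green, blue); there is no depth.
- calibration(name): a dict with "fov_y" (degrees; the focal length in pixels is half the picture's height over the tangent of half this angle, whatever the lens; pixels are square), "cx", "cy" (the principal point, pixels), "position" and "attitude" of the camera in the world. Camera axes: x right, y down, z forward; pixel columns grow to the right and rows downward; lengths in mm; the calibration is good to about 2 mm. A picture is of the moment at which its call begins: read the wrist's pose just before it. calibration takes no time and is no camera call; for the wrist camera it gives the pose at the moment of the call.
- order.sign_off(): hands the job in, once; it reports no verdict.
The state is a dict: "clock": time; "joints": joint angles; "qd": joint speeds; "effort": joint torques, N m; "eef_pos": TCP position; "eef_rot": TCP orientation; "wrist_force": force on the tool from outside, world axes, zero at the start; "moment": the same for the moment, N m; "finger_gap": finger opening in mm.
Only numpy, scipy, OpenCV 4.12 (cv2) and the standard library are available. Lean on these libraries where they do the work, as an engineer would, in place of code of your own. Each camera call takes 0.05 s, during which the arm holds its last target.

## Task

The sliding hatch of the low grey bench locker is pulled shut by a spring. With the longer of the two wooden wedges push the hatch open by its upright bar and leave the wedge lying flat on the locker's near ledge, between the fixed stop and the bar, so that it holds the hatch open. Then reach in, take out the block of beeswax and set it flat in the middle of the square steel plate, leaving the hatch propped.

Things in the scene. Friction and masses are not known exactly. Their poses are not given: they have to be found in the camera images.
- locker: Low grey steel box fixed on the worktop, 230 (x) x 266 (y) mm, deck 50 mm up; origin: centre of its underside; yaw within 0.15 rad. Ledge for the wedge: bare deck along its near side, x -115 to -55 mm; at the ledge's right end a fixed stop, 14 mm high above the deck, inner face at y = -121. Guide strip x -54 to -47, 4 mm high. Opening under the hatch: x -40 to 100, y -111 to -7.
- hatch (a joint): Steel hatch sliding along the locker's +y (left), in m: 0 shut, 0.130 at most; 0.109 with the long wedge in, opening all clear. The spring pulls it shut with 1.5 N when shut, 4.8 N wide open. Its upright bar, 6 mm thick, spans x -113 to +100 mm (also over the ledge), 6 to 34 mm above the deck; the bar's right face is at locker y = -115 mm + travel.
- long_wedge: The longer of two loose wooden wedges, about 0.09 kg: 115 mm along its y, 36 mm wide (x, vertical parallel sides), 16 mm high at its -y end rising to 25 mm at its +y end; both ends square, either may face the hatch. Origin: centre of its underside. The other wedge, 65 mm long, lies nearby and is too short.
- wax: Yellow beeswax block, 43 (x) x 64 (y) x 26 (z) mm, 0.06 kg, loose, lying flat on the locker's inner floor (18 mm above the worktop, 32 mm below the deck) under the shut hatch, near the middle of the opening, its y within 0.2 rad of the locker's y. Origin: centre of its underside.
- plate: Square dark steel plate fixed flat on the worktop, 120 x 120 mm, 8 mm thick. Origin: centre of its underside.

How it is judged (in metres and radians):
On the way, in this order (a step that is already met when the one before it is completed fails the run):
1. the hatch is pushed open with the long wedge in the fingers (value of joint hatch above 0.1 m and contact force between the fingers and long_wedge above 0.5 N), for 0.05 s.
2. the long wedge is in place and released and holds the hatch open (value of joint hatch between 0.1 and 0.118 m and x of long_wedge in the frame of locker between -0.105 and -0.065 m and y of long_wedge in the frame of locker between -0.073 and -0.054 m and z of long_wedge in the frame of locker between 0.044 and 0.058 m and angle between the y axis of long_wedge and the y axis of locker, either way round below 0.18 rad and contact force between the fingers and long_wedge below 0.2 N), for 0.3 s.
At the end, for the whole second after the job is handed in: Hatch open 0.100 to 0.118 m, held by the long wedge lying released on the near ledge between stop and bar (within 20 mm of the ledge's middle line, 10 degrees of the locker's y); the wax lies flat, released and at rest on the plate, within 45 mm of its centre along each side (all of step 2 and x of wax in the frame of plate between -0.045 and 0.045 m and y of wax in the frame of plate between -0.045 and 0.045 m and z of wax in the frame of plate between 0.004 and 0.013 m and angle between wax's own z axis and vertical below 0.15 rad and contact force between the fingers and wax below 0.2 N and linear speed of each of wax, long_wedge below 0.02 m/s); the robot touches nothing.
It also fails if it takes over 58 s, if anything falls off the work surface, if the arm or the gripper's body presses on something with over 40 N, if the wrist force passes 120 N, or if a joint passes its speed limit or range.

## Working session

There is one attempt and no reset: what is moved stays moved. The work goes in short steps, Python scripts to look and compute and a shell command to move; the robot and the scene stay as the last step left them, time stands still between calls to the robot, and variables do not carry over. Pictures are saved under pics/ and viewed, and the job is handed in when it is done.

```bash
ls; mkdir -p pics; python3 - <<'E'
from cell import telemetry,camera,calibration
import cv2
print(telemetry.read_state())
for n in ("scene","top","wrist"):
    print(n,calibration(n)); cv2.imwrite(f"pics/{n}0.png",camera(n)[:,:,::-1])
E
```

```text
pics
{'clock': 0.0, 'joints': array([-1.25860405e+00,  3.00461528e-01,  1.52157646e+00, -3.11508374e-05,
        1.32071031e+00, -6.66077133e-02]), 'qd': array([-5.88203641e-04, -6.18919786e-05,  2.09165961e-03,  1.66017222e-05,
        2.70534333e-04,  2.67520025e-04]), 'effort': array([-1.03034567e-03, -5.31807625e+01, -3.52737200e+01,  7.06864544e-02,
        2.42740806e-02, -8.43264411e-05]), 'eef_pos': array([ 203.30059371, -510.77221629,  212.8935334 ]), 'eef_rot': array([-1.61130088,  1.56964029,  1.90909949]), 'wrist_force': array([-0.03293302,  0.33069857,  0.07008922]), 'moment': array([ 0.00932404, -0.03032885,  0.0341296 ]), 'finger_gap': 94.21711462492163}
scene {'fov_y': 53.011882754570564, 'cx': 255.40200126689194, 'cy': 196.45284585363967, 'position': array([ 45.15908356, 637.23368582, 467.36410855]), 'attitude': array([-2.10126115,  0.02367213, -2.46439271])}
top {'fov_y': 51.122999790346675, 'cx': 260.1293453808546, 'cy': 196.33203092881035, 'position': array([386.2605899 ,  65.02907317, 908.65268724]), 'attitude': array([-2.97768014,  0.03679184, -1.58961318])}
wrist {'fov_y': 61.3062656927012, 'cx': 252.08925704289445, 'cy': 188.4720189633038, 'position': array([ 273.644466  , -482.53610385,  383.89218963]), 'attitude': array([ 2.87620138e+00,  2.84992145e-04, -1.19036432e+00])}
```

View pics/top0.png

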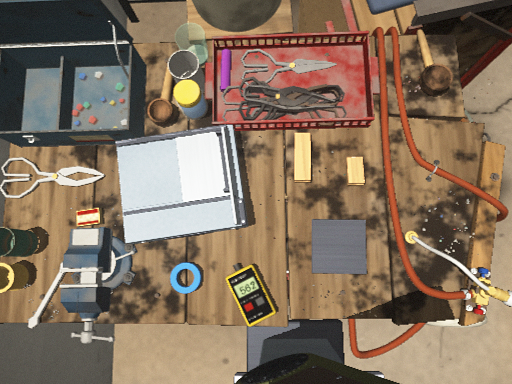

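View pics/scene0.png

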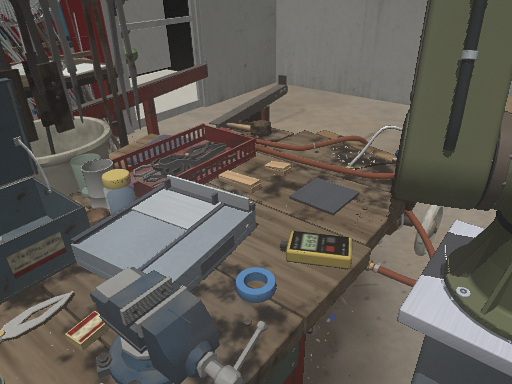

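View pics/wrist0.png

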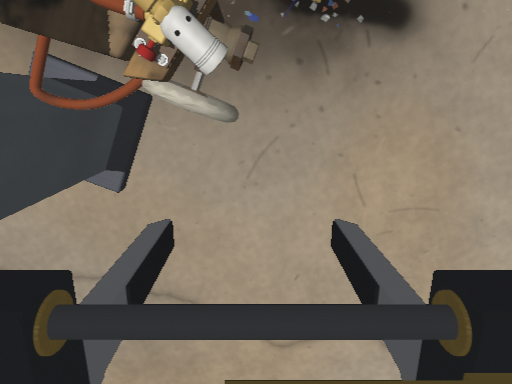

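```bash
python3 - <<'E'
import cv2
i=cv2.imread("pics/top0.png")
cv2.imwrite("pics/c1.png",cv2.resize(i[115:250,105:255],None,fx=5,fy=4.4,interpolation=cv2.INTER_CUBIC))
cv2.imwrite("pics/c2.png",cv2.resize(i[120:285,280:380],None,fx=4,fy=3.6,interpolation=cv2.INTER_CUBIC)) 
cv2.imwrite("pics/c1.png",cv2.resize(i[115:250,105:255],None,fx=4.4,fy=4.4,interpolation=cv2.INTER_CUBIC))
cv2.imwrite("pics/c2.png",cv2.resize(i[125:285,280:380],None,fx=3.7,fy=3.7,interpolation=cv2.INTER_CUBIC)) 
E
```

```text
(no output)
```

View pics/c1.png

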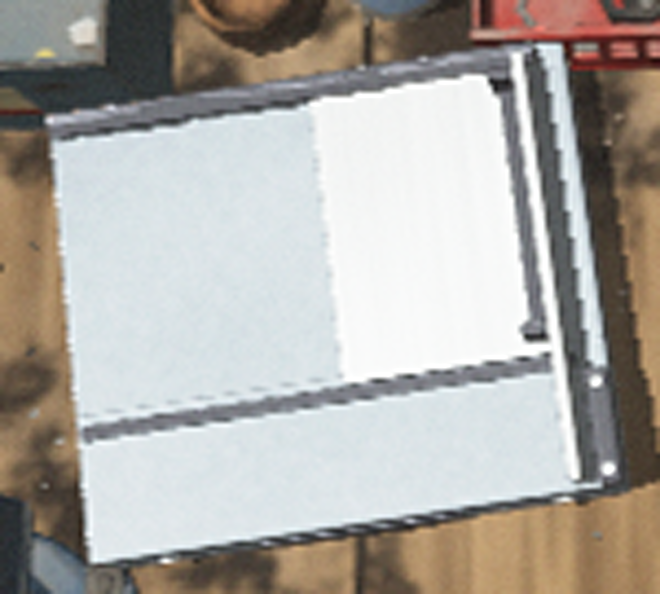

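View pics/c2.png

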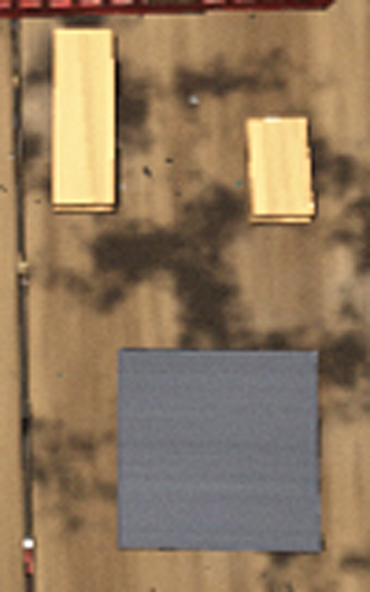

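```bash
cat > h.py <<'E'
import numpy as np
from scipy.spatial.transform import Rotation as R
from cell import telemetry,camera,calibration
def ray(c,uv):
    f=192/np.tan(np.radians(c["fov_y"])/2)
    d=np.array([(uv[0]-c["cx"])/f,(uv[1]-c["cy"])/f,1.])
    return R.from_euler("xyz",c["attitude"]).as_matrix()@d
def onz(c,uv,z):
    d=ray(c,uv);p=np.array(c["position"]);return p+d*(z-p[2])/d[2]
def proj(c,P):
    f=192/np.tan(np.radians(c["fov_y"])/2)
    q=(np.atleast_2d(P)-c["position"])@R.from_euler("xyz",c["attitude"]).as_matrix()
    return q[:,:2]/q[:,2:]*f+[c["cx"],c["cy"]]
def tool():
    s=telemetry.read_state();return s["eef_pos"],R.from_euler("xyz",s["eef_rot"]),s
def row(pos,Rt):
    p,r,_=tool();return np.round(np.r_[(r.inv()*Rt).as_rotvec()/np.pi,r.inv().apply(np.array(pos)-p)/300],4)
def down(yaw):  # jaw axis (tool y) at yaw; tool x down
    y=np.array([np.cos(yaw),np.sin(yaw),0]);x=np.array([0,0,-1.]);return R.from_matrix(np.c_[x,y,np.cross(x,y)])
E
python3 - <<'E'
from h import *
c=calibration("top")
np.set_printoptions(precision=1,suppress=True)
def t(l,o,s,z):
    P=np.array([onz(c,(o[0]+(u+.5)/s-.5,o[1]+(v+.5)/s-.5),z) for u,v in l])
    print(P[:,:2].tolist() if 0 else P, [np.linalg.norm(P[i]-P[i-1]).round(1) for i in range(len(P))])
print("plate");t([(118,349),(318,350),(322,550),(118,550)],(280,125),3.7,8)
print("wedge");t([(54,28),(113,29),(116,205),(53,205)],(280,125),3.7,20)
print("short");t([(246,118),(308,118),(314,215),(252,215)],(280,125),3.7,20)
print("lock");t([(92,562),(50,118),(560,44),(605,378),(621,489)],(105,115),4.4,50)
print("strip");t([(85,432),(548,360)],(105,115),4.4,54)
print("bar top edge R");t([(578,478),(522,53)],(105,115),4.4,84)
p,r,s=tool();print(p,r.as_matrix())
E
```

```text
plate
[[ 481.6  -19.     8. ]
 [ 478.2 -139.2    8. ]
 [ 359.8 -134.3    8. ]
 [ 361.9  -14.3    8. ]] [np.float64(119.8), np.float64(120.2), np.float64(118.6), np.float64(120.0)]
wedge
[[681.4  13.7  20. ]
 [679.6 -22.7  20. ]
 [568.2 -20.2  20. ]
 [569.2  18.   20. ]] [np.float64(112.2), np.float64(36.5), np.float64(111.4), np.float64(38.2)]
short
[[ 620.4 -101.5   20. ]
 [ 619.3 -139.1   20. ]
 [ 558.9 -139.1   20. ]
 [ 559.9 -101.9   20. ]] [np.float64(60.5), np.float64(37.6), np.float64(60.4), np.float64(37.2)]
lock
[[435.7 386.1  50. ]
 [662.2 416.2  50. ]
 [693.4 154.2  50. ]
 [520.7 133.2  50. ]
 [465.7 126.   50. ]] [np.float64(261.8), np.float64(228.6), np.float64(263.8), np.float64(174.0), np.float64(55.4)]
strip
[[499.4 390.5  54. ]
 [529.7 160.9  54. ]] [np.float64(231.5), np.float64(231.5)]
bar top edge R
[[468.2 143.8  84. ]
 [677.3 169.4  84. ]] [np.float64(210.6), np.float64(210.6)]
[ 203.3 -510.8  213. ] [[-0.   0.4 -0.9]
 [ 0.  -0.9 -0.4]
 [-1.  -0.  -0. ]]
```

```bash
python3 - <<'E'
from h import *
print(row([420,-250,200],down(-1.4)),row([620,-2,160],down(-1.6)))
E
```

```text
[ 6.620e-02  0.000e+00  3.000e-04  4.390e-02 -5.407e-01 -9.926e-01] [ 1.2990e-01  0.0000e+00  3.0000e-04  1.7780e-01 -1.0621e+00 -1.9176e+00]
```

```bash
python3 -m handwheel '[[0.066,0,0,0.044,-0.54,-0.99,1],[0.066,0,0,0.044,-0.54,-0.99,1],[0.066,0,0,0.044,-0.54,-0.99,1],[0.066,0,0,0.044,-0.54,-0.99,1],[0.066,0,0,0.044,-0.54,-0.99,1],[0.066,0,0,0.044,-0.54,-0.99,1],[0.066,0,0,0.044,-0.54,-0.99,1],[0.066,0,0,0.044,-0.54,-0.99,1]]'; python3 -c "
from h import *
print(row([600,-2,170],down(-1.6)))"
```

```text
clock: 1.15
eef_pos: [418.9, -251.0, 199.9]
eef_rot: [-1.13, 1.57, 2.183]
wrist_force: [-0.4, 0.5, -0.0]
finger_gap: 94.4
[ 6.380e-02  2.000e-04  3.000e-04  1.000e-01 -7.149e-01 -7.362e-01]
```

```bash
python3 -m handwheel '[[0.064,0,0,0.1,-0.715,-0.736,1],[0.064,0,0,0.1,-0.715,-0.736,1],[0.064,0,0,0.1,-0.715,-0.736,1],[0.064,0,0,0.1,-0.715,-0.736,1],[0.064,0,0,0.1,-0.715,-0.736,1],[0.064,0,0,0.1,-0.715,-0.736,1],[0.064,0,0,0.1,-0.715,-0.736,1],[0.064,0,0,0.1,-0.715,-0.736,1]]'; python3 -c "
from h import *
import cv2
c=calibration('wrist');cv2.imwrite('pics/w1.png',camera('wrist')[:,:,::-1])
import pickle;pickle.dump(c,open('w1.pkl','wb'))"
```

```text
clock: 2.15
eef_pos: [599.5, -3.7, 170.4]
eef_rot: [-1.154, 1.57, 1.955]
wrist_force: [0.1, -0.3, -0.5]
finger_gap: 93.9
```

View pics/w1.png

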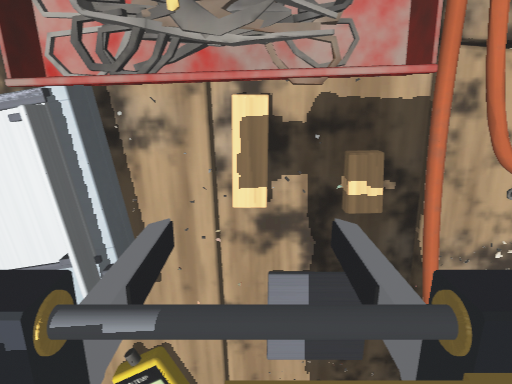

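```bash
python3 - <<'E'
from h import *
import pickle,cv2
np.set_printoptions(precision=1,suppress=True)
c=pickle.load(open('w1.pkl','rb'));print(c)
print(proj(c,[[681.4,13.7,20],[679.6,-22.7,20],[568.2,-20.2,20],[569.2,18,20],[599.5,-3.7,170],[465.7,126,50]]))
for z in (16,25): print([onz(c,p,z) for p in [(232,94),(270,94),(270,207),(233,207)]])
i=cv2.imread("pics/w1.png");cv2.imwrite("pics/w1c.png",cv2.resize(i[80:225,220:285],None,fx=4,fy=4,interpolation=cv2.INTER_CUBIC))
E
```

```text
{'fov_y': 61.3062656927012, 'cx': 252.08925704289445, 'cy': 188.4720189633038, 'position': array([675.2,  -6.2, 341.3]), 'attitude': array([ 2.9,  0. , -1.6])}
[[231.2  94.3]
 [269.4  95.1]
 [268.8 206.2]
 [232.1 206.4]
 [251.9 237.8]
 [131.3 312.9]]
[array([681.8,  13.1,  16. ]), array([680.7, -23.5,  16. ]), array([566. , -21.7,  16. ]), array([567.2,  17.4,  16. ])]
[array([681.6,  12.6,  25. ]), array([680.5, -23. ,  25. ]), array([569. , -21.3,  25. ]), array([570.1,  16.8,  25. ])]
```

View pics/w1c.png

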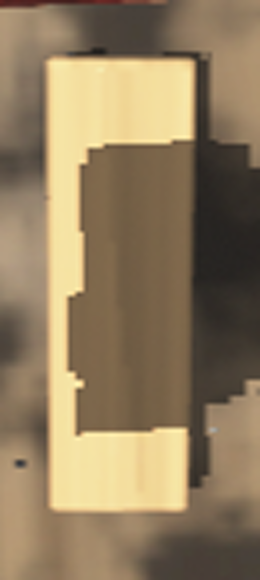

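```bash
python3 -c "
from h import *
print(row([624.5,-3,14],down(-1.597)))"
```

```text
[-1.800e-03  0.000e+00  2.000e-04  5.215e-01 -4.200e-03 -8.290e-02]
```

```bash
python3 -m handwheel '[[-0.002,0,0,0.2,-0.004,-0.083,0.7],[-0.002,0,0,0.4,-0.004,-0.083,0.7],[-0.002,0,0,0.48,-0.004,-0.083,0.7],[-0.002,0,0,0.5215,-0.004,-0.083,0.7],[-0.002,0,0,0.5215,-0.004,-0.083,0.7],[-0.002,0,0,0.5215,-0.004,-0.083,0.7],[-0.002,0,0,0.5215,-0.004,-0.083,0.2],[-0.002,0,0,0.5215,-0.004,-0.083,0.2],[-0.002,0,0,0.5215,-0.004,-0.083,0.2],[-0.002,0,0,0.5215,-0.004,-0.083,0.2],[-0.002,0,0,0.5215,-0.004,-0.083,0.2],[-0.002,0,0,0.5215,-0.004,-0.083,0.2]]' 35; python3 -c "
from h import *
import cv2
cv2.imwrite('pics/w2.png',camera('wrist')[:,:,::-1])"
```

```text
clock: 3.7
eef_pos: [624.6, -3.0, 14.2]
eef_rot: [-1.744, 1.57, 1.372]
wrist_force: [-1.8, 0.0, 3.4]
finger_gap: 35.3
```

View pics/w2.png

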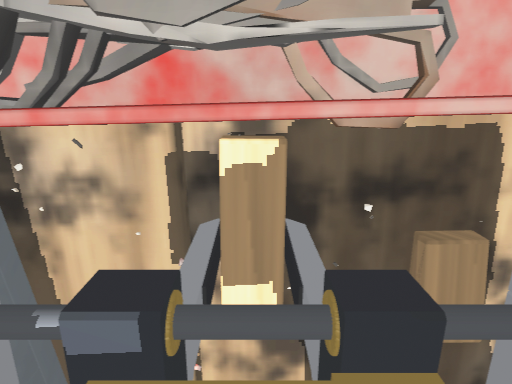

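```bash
python3 -c "
from h import *
c=calibration('wrist')
for z in (16,20,25): print(onz(c,(253,137),z))
print(row([624.6,-3,94],down(-1.597)),row([502,71,180],down(.125)))"
```

```text
[681.96410847  -4.94219664  16.        ]
[682.39622585  -4.94291071  20.        ]
[682.93637256  -4.94380329  25.        ]
[ 2.000e-04 -0.000e+00  2.000e-04 -2.661e-01 -3.000e-04 -0.000e+00] [-5.479e-01 -2.000e-04  1.000e-04 -5.526e-01 -2.366e-01  4.148e-01]
```

```bash
python3 -m handwheel '[[0,0,0,-0.15,0,0,0.2],[0,0,0,-0.3,0,0,0.2],[0,0,0,-0.5,-0.05,0.15,0.2],[-0.1,0,0,-0.55,-0.15,0.35,0.2],[-0.548,0,0,-0.553,-0.237,0.415,0.2],[-0.548,0,0,-0.553,-0.237,0.415,0.2],[-0.548,0,0,-0.553,-0.237,0.415,0.2],[-0.548,0,0,-0.553,-0.237,0.415,0.2],[-0.548,0,0,-0.553,-0.237,0.415,0.2],[-0.548,0,0,-0.553,-0.237,0.415,0.2],[-0.548,0,0,-0.553,-0.237,0.415,0.2],[-0.548,0,0,-0.553,-0.237,0.415,0.2]]'; python3 -m handwheel '[[0,0,0,0,0,0,0.2],[0,0,0,0,0,0,0.2]]'; python3 -c "
from h import *
import cv2,pickle
print(row([502,71,180],down(.125)))
c=calibration('wrist');cv2.imwrite('pics/w3.png',camera('wrist')[:,:,::-1])
pickle.dump(c,open('w3.pkl','wb'))
cv2.imwrite('pics/t3.png',camera('top')[:,:,::-1])"
```

```text
clock: 5.25
eef_pos: [501.8, 71.0, 179.9]
eef_rot: [-2.845, 1.57, 1.964]
wrist_force: [0.6, -1.1, -1.1]
finger_gap: 35.5
clock: 5.5
eef_pos: [501.8, 71.0, 179.7]
eef_rot: [-2.492, 1.57, 2.313]
wrist_force: [-0.8, 1.7, -0.6]
finger_gap: 35.6
[-0.0101 -0.0002  0.0001 -0.0009  0.0008  0.0001]
```

View pics/w3.png

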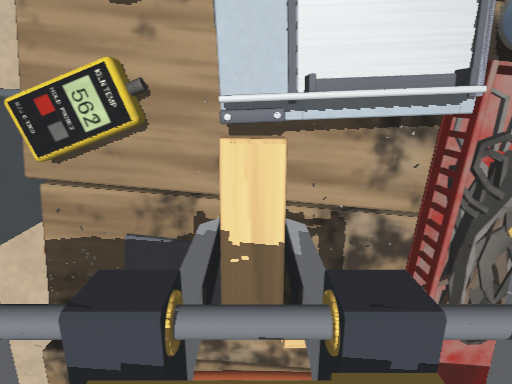

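View pics/t3.png

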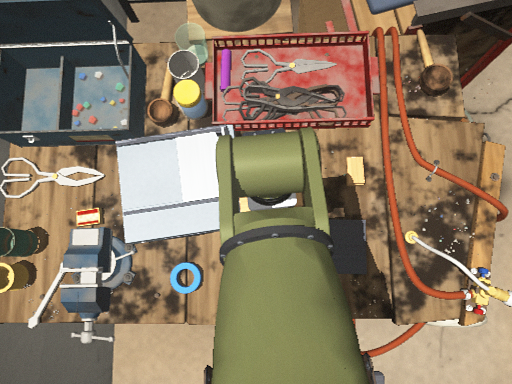

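```bash
python3 - <<'E'
import cv2
i=cv2.imread("pics/w3.png");cv2.imwrite("pics/w3c.png",cv2.resize(i[60:150,205:350],None,fx=5,fy=5,interpolation=cv2.INTER_CUBIC))
cv2.imwrite("pics/w3d.png",cv2.resize(i[50:140,370:512],None,fx=5,fy=5,interpolation=cv2.INTER_CUBIC))
E
```

```text
(no output)
```

View pics/w3c.png

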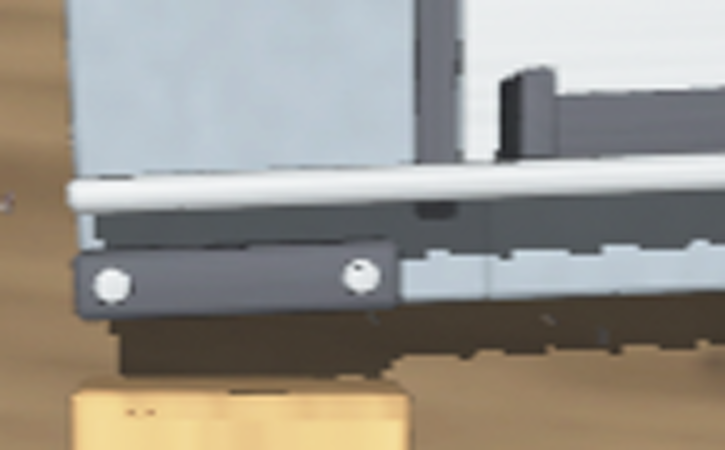

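View pics/w3d.png

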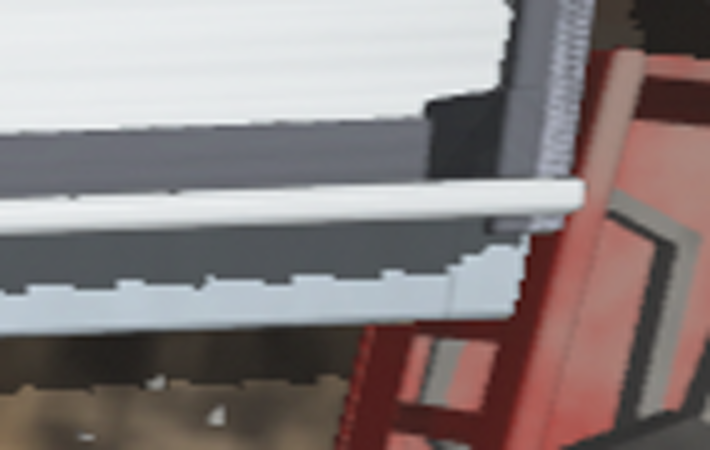

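```bash
cat > fit.py <<'E'
from h import *
import pickle
from scipy.optimize import least_squares
np.set_printoptions(precision=2,suppress=True)
w=pickle.load(open('w3.pkl','rb'));t=calibration('top')
g=lambda u,v,o,s:(o[0]+(u+.5)/s-.5,o[1]+(v+.5)/s-.5)
W=[((218.6,101.8),(-113,-115,84)),((486.8,91.6),(100,-115,84)),((220.6,110.6),(-115,-121,64)),((473,113.2),(115,-133,50)),]
T=[(g(92,562,(105,115),4.4),(-115,133,50)),(g(578,478,(105,115),4.4),(-113,-115,84)),(g(522,53,(105,115),4.4),(100,-115,84)),(g(92,437,(105,115),4.4),(-54,133,54))]
def P(p,L):
    c,s=np.cos(p[2]),np.sin(p[2]);return np.array([p[0]+c*L[0]-s*L[1],p[1]+s*L[0]+c*L[1],L[2]])
def fit(sets):
    fun=lambda p:np.concatenate([k*(proj(c,P(p,L))[0]-uv) for c,S,k in sets for uv,L in S])
    r=least_squares(fun,[564,270,.125],x_scale=[1,1,.01]);return r.x,r.fun.reshape(-1,2)
for s in ([(w,W,1)],[(t,T,1)],[(w,W,1),(t,T,2)]):
    x,f=fit(s);print(np.round(x,4));print(f)
E
python3 fit.py
```

```text
[564.2  271.72   0.13]
[[-0.42  0.82]
 [ 0.68  0.5 ]
 [-1.95 -0.85]
 [ 1.75 -0.12]]
[565.87 268.37   0.12]
[[ 0.01  0.18]
 [ 1.7   0.06]
 [ 1.26 -0.96]
 [-3.1   0.55]]
[565.22 270.6    0.13]
[[ 0.19  1.87]
 [ 0.92  2.61]
 [-1.42  0.1 ]
 [ 1.89  1.76]
 [-1.53  1.5 ]
 [ 1.67  0.22]
 [-0.03 -1.68]
 [-7.99  2.25]]
```

```bash
cat >> h.py <<'E'
LK=(564.4,271.3,.128)
def lw(x,y,z):
    c,s=np.cos(LK[2]),np.sin(LK[2]);return np.array([LK[0]+c*x-s*y,LK[1]+s*x+c*y,z])
E
python3 -c "
from h import *
for q in [(-87,-200,82),(-87,-185,82)]: print(lw(*q),row(lw(*q),down(.128)))"
```

```text
[503.64188363  61.83054806  82.        ] [-1.07e-02 -2.00e-04  1.00e-04  3.26e-01  3.30e-03  3.13e-02]
[501.72712222  76.70783574  82.        ] [-1.07e-02 -2.00e-04  1.00e-04  3.26e-01  1.60e-03 -1.87e-02]
```

```bash
python3 -m handwheel '[[-0.011,0,0,0.15,0.003,0.031,0.2],[-0.011,0,0,0.29,0.003,0.031,0.2],[-0.011,0,0,0.326,0.003,0.031,0.2],[-0.011,0,0,0.326,0.003,0.031,0.2],[-0.011,0,0,0.326,0.003,0.031,0.2]]'; python3 -c "
from h import *
import cv2
cv2.imwrite('pics/w4.png',camera('wrist')[:,:,::-1])
cv2.imwrite('pics/s4.png',camera('scene')[:,:,::-1])
for q in [(-87,-180,82),(-87,-120,82),(-87,-56,82),(-87,-56,64.5)]: print(row(lw(*q),down(.128)))"
```

```text
clock: 6.22
eef_pos: [504.4, 62.0, 83.6]
eef_rot: [1.771, 1.569, 0.329]
wrist_force: [0.2, 0.8, -0.8]
finger_gap: 35.7
[ 0.0003 -0.0001 -0.0006  0.0043 -0.0018 -0.0663]
[ 3.000e-04 -1.000e-04 -6.000e-04  4.400e-03 -1.600e-03 -2.663e-01]
[ 3.000e-04 -1.000e-04 -6.000e-04  4.500e-03 -1.400e-03 -4.797e-01]
[ 3.000e-04 -1.000e-04 -6.000e-04  6.290e-02 -1.500e-03 -4.797e-01]
```

View pics/w4.png

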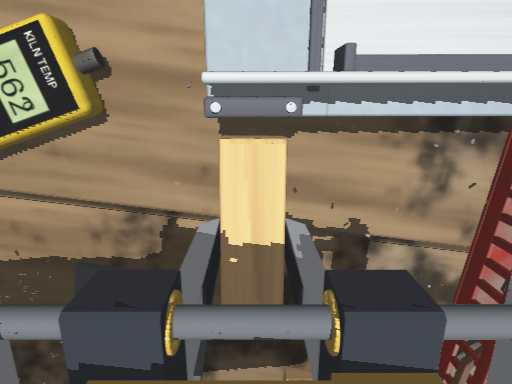

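View pics/s4.png

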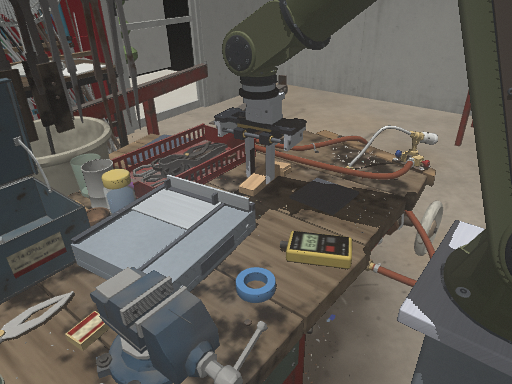

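```bash
python3 -m handwheel '[[0,0,0,0.0045,-0.0015,-0.06,0.2],[0,0,0,0.0045,-0.0015,-0.11,0.2],[0,0,0,0.0045,-0.0015,-0.16,0.2],[0,0,0,0.0045,-0.0015,-0.22,0.2],[0,0,0,0.0045,-0.0015,-0.28,0.2],[0,0,0,0.0045,-0.0015,-0.34,0.2],[0,0,0,0.0045,-0.0015,-0.4,0.2],[0,0,0,0.0045,-0.0015,-0.45,0.2],[0,0,0,0.0045,-0.0015,-0.48,0.2],[0,0,0,0.0045,-0.0015,-0.48,0.2],[0,0,0,0.0045,-0.0015,-0.48,0.2]]'; python3 -c "
from h import *
import cv2,pickle
c=calibration('wrist');pickle.dump(c,open('w5.pkl','wb'))
cv2.imwrite('pics/w5.png',camera('wrist')[:,:,::-1])
cv2.imwrite('pics/s5.png',camera('scene')[:,:,::-1])
print(tool()[2])
for q in [(-87,-56,82),(-87,-56,64.5)]: print(row(lw(*q),down(.128)))"
```

```text
clock: 7.7
eef_pos: [485.2, 204.5, 82.0]
eef_rot: [1.792, 1.569, 0.35]
wrist_force: [1.9, -3.8, 1.2]
finger_gap: 35.6
{'clock': 7.8, 'joints': array([3.29034499e-01, 3.96911195e-01, 1.72137870e+00, 4.17392915e-05,
       1.02181962e+00, 2.00588468e-01]), 'qd': array([-0.00132499, -0.00014439,  0.00067645, -0.00038227,  0.00084452,
       -0.00049086]), 'effort': array([ 2.35465296e+00, -5.28829408e+01, -2.98959714e+01,  9.70191881e-01,
       -1.09970584e-01,  3.47754406e-02]), 'eef_pos': array([485.16993954, 204.34414738,  81.92043163]), 'eef_rot': array([1.7954091 , 1.56931275, 0.35303705]), 'wrist_force': array([ 1.11144471, -3.50132982,  0.02068185]), 'moment': array([-0.7941915 , -0.23816062, -0.04092986]), 'finger_gap': 35.76613679297417}
[ 0.0001 -0.0001 -0.0005 -0.0003  0.0004 -0.001 ]
[ 0.0001 -0.0001 -0.0005  0.0581  0.0003 -0.001 ]
```

View pics/w5.png

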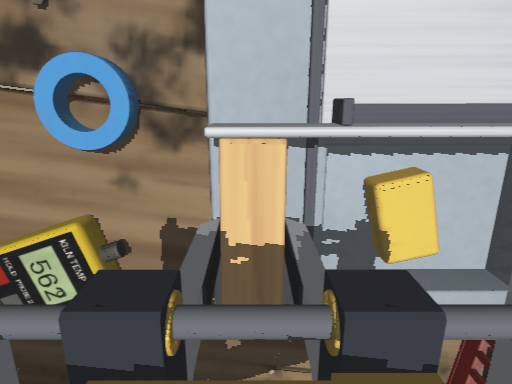

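View pics/s5.png

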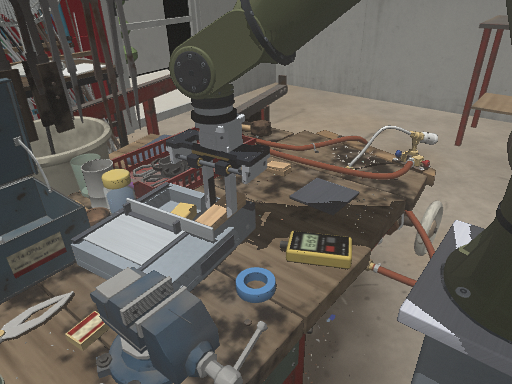

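```bash
python3 -m handwheel '[[0,0,0,0.015,0,0,0.2],[0,0,0,0.03,0,0,0.2],[0,0,0,0.045,0,0,0.2],[0,0,0,0.055,0,0,0.2],[0,0,0,0.058,0,0,0.2],[0,0,0,0.058,0,0,0.2]]'; python3 -c "
from h import *
import cv2,pickle
c=calibration('wrist');pickle.dump(c,open('w6.pkl','wb'))
cv2.imwrite('pics/w6.png',camera('wrist')[:,:,::-1])
cv2.imwrite('pics/s6.png',cv2.resize(camera('scene')[150:270,60:280,::-1],None,fx=3.5,fy=3.5))"
```

```text
clock: 8.55
eef_pos: [485.1, 204.4, 64.4]
eef_rot: [1.809, 1.57, 0.366]
wrist_force: [0.8, -4.2, 0.1]
finger_gap: 35.6
```

View pics/w6.png

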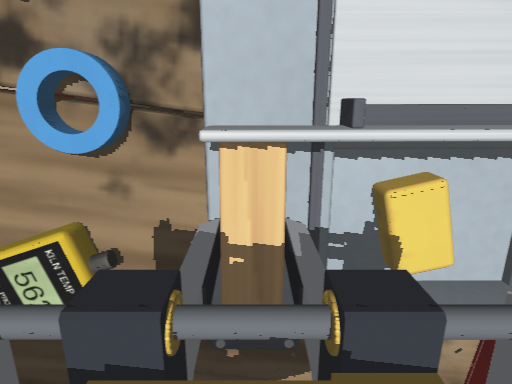

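View pics/s6.png

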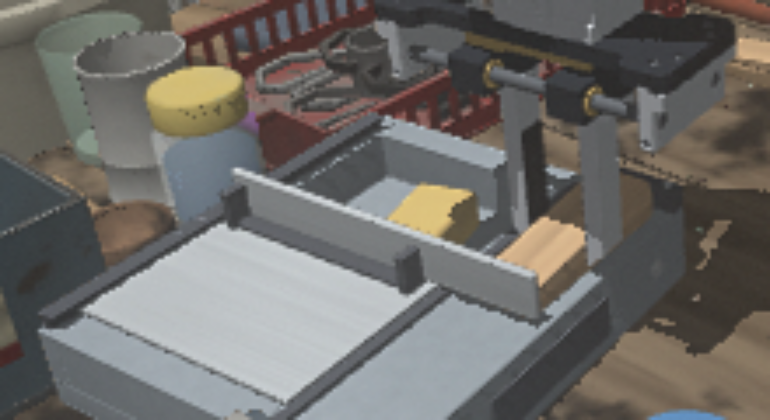

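```bash
python3 -m handwheel '[[0,0,0,0.001,0,0.008,0.2],[0,0,0,0.002,0,0.017,0.2],[0,0,0,0.002,0,0.017,0.2],[0,0,0,0.002,0,0.017,0.5],[0,0,0,0.002,0,0.017,0.5],[0,0,0,0.002,0,0.017,0.5],[0,0,0,0.002,0,0.017,0.5],[0,0,0,0.002,0,0.017,0.5]]'; python3 -c "
from h import *
import cv2,pickle
c=calibration('wrist');pickle.dump(c,open('w7.pkl','wb'))
cv2.imwrite('pics/w7.png',camera('wrist')[:,:,::-1])"
```

```text
clock: 9.65
eef_pos: [485.8, 199.3, 63.8]
eef_rot: [1.83, 1.57, 0.388]
wrist_force: [-0.7, -0.4, -0.1]
finger_gap: 47.0
```

View pics/w7.png

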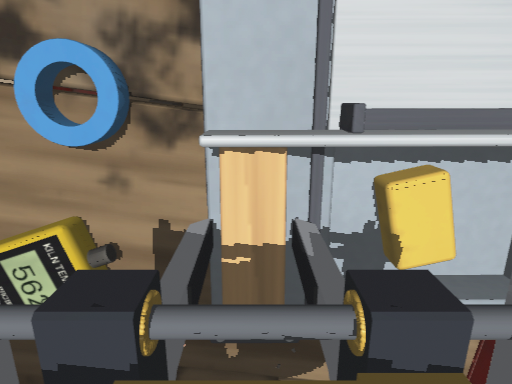

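```bash
python3 -m handwheel '[[0,0,0,-0.05,0,0,0.5],[0,0,0,-0.2,0,0,0.6],[0,0,0,-0.35,0.05,0,0.65],[0,0,0,-0.4,0.15,0.1,0.65],[0,0,0,-0.4,0.25,0.15,0.65],[0,0,0,-0.4,0.25,0.15,0.65],[0,0,0,-0.4,0.25,0.15,0.65]]'; python3 -c "
from h import *
import cv2,pickle
c=calibration('wrist');pickle.dump(c,open('w8.pkl','wb'))
cv2.imwrite('pics/w8.png',camera('wrist')[:,:,::-1])"
```

```text
clock: 10.58
eef_pos: [565.2, 164.5, 184.3]
eef_rot: [1.913, 1.57, 0.471]
wrist_force: [-0.6, 0.9, 0.3]
finger_gap: 61.3
```

View pics/w8.png

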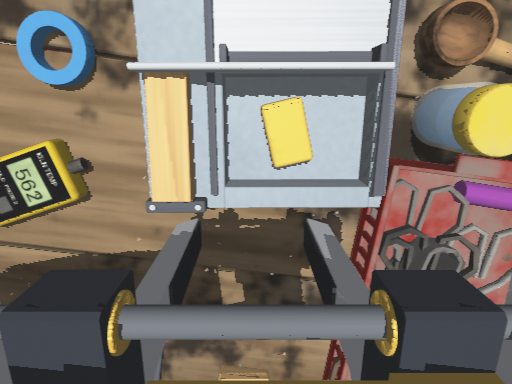

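```bash
python3 - <<'E'
import cv2
i=cv2.imread("pics/w8.png");cv2.imwrite("pics/w8c.png",cv2.resize(i[55:220,125:395],None,fx=2.9,fy=2.9,interpolation=cv2.INTER_CUBIC))
cv2.imwrite("pics/w8d.png",cv2.resize(i[85:180,245:330],None,fx=6,fy=6,interpolation=cv2.INTER_CUBIC))
E
```

```text
(no output)
```

View pics/w8c.png

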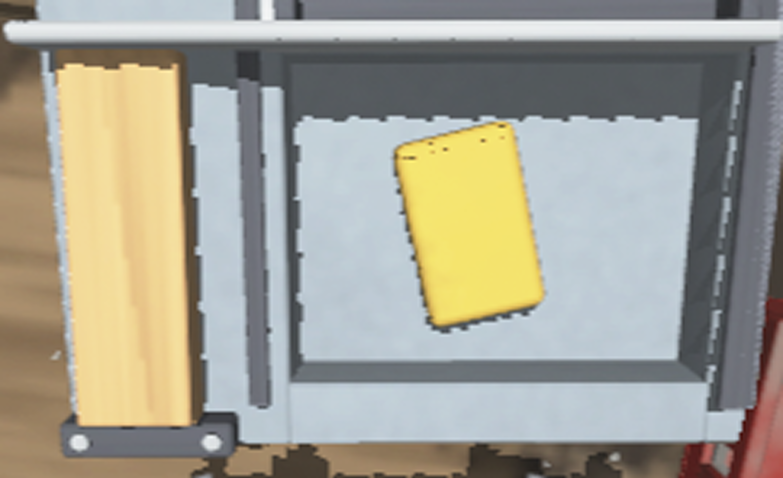

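View pics/w8d.png

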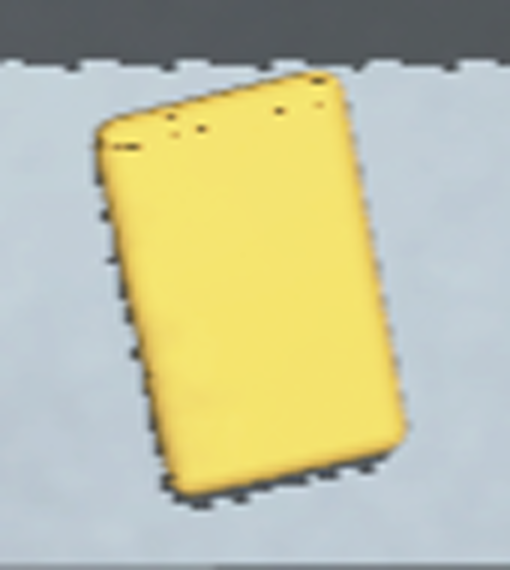

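```bash
python3 - <<'E'
from h import *
import pickle
np.set_printoptions(precision=2,suppress=True)
c=pickle.load(open('w8.pkl','rb'))
P=np.array([onz(c,(245+(u+.5)/6-.5,85+(v+.5)/6-.5),44) for u,v in [(98,122),(340,68),(406,447),(175,497)]])
print(P,[np.linalg.norm(P[i]-P[i-1]) for i in range(4)]);m=P.mean(0);print(m)
a=(P[0]+P[1]-P[2]-P[3])/2; yaw=np.arctan2(-a[0],a[1]);
b=(P[1]+P[2]-P[0]-P[3])/2;print(yaw,np.arctan2(b[1],b[0]))
ci,s=np.cos(LK[2]),np.sin(LK[2])
loc=lambda p:np.array([[ci,s],[-s,ci]])@(p[:2]-np.array(LK[:2]))
print("wax local",loc(m))
for uv,z in [((57,66),68),((180,64),68),((192,424),68),((76,426),68),((5,38),84)]:
    print(loc(onz(c,(125+uv[0]/2.9,55+uv[1]/2.9),z)))
yaw=(yaw+np.arctan2(b[1],b[0]))/2
print(yaw,row([m[0],m[1],32],down(yaw)),row([m[0],m[1],110],down(yaw)))
E
```

```text
[[563.77 237.21  44.  ]
 [599.63 250.03  44.  ]
 [620.24 193.18  44.  ]
 [584.34 180.17  44.  ]] [np.float64(60.63423571962647), np.float64(38.074782442382435), np.float64(60.47146640805583), np.float64(38.18410315476054)]
[591.99 215.15  44.  ]
0.34694699915959687 0.3454808907038998
wax local [ 20.2  -59.22]
[-103.54  -11.52]
[-67.89 -10.89]
[ -69.58 -120.13]
[-106.75 -120.86]
[-112.03   -5.34]
0.34621394493174834 [-0.07 -0.   -0.    0.51  0.11 -0.16] [-0.07 -0.   -0.    0.25  0.11 -0.16]
```

```bash
python3 -m handwheel '[[-0.07,0,0,0.1,0.11,-0.16,0.65],[-0.07,0,0,0.2,0.11,-0.16,0.65],[-0.07,0,0,0.25,0.11,-0.16,0.65],[-0.07,0,0,0.25,0.11,-0.16,0.65]]'; python3 -c "
from h import *
import cv2,pickle
c=calibration('wrist')
cv2.imwrite('pics/w9.png',camera('wrist')[:,:,::-1])
print(row([592,215.2,32],down(.346)))"
```

```text
clock: 11.12
eef_pos: [591.1, 216.3, 109.2]
eef_rot: [2.866, 1.571, 1.643]
wrist_force: [0.1, 0.3, 0.1]
finger_gap: 61.2
[ 0.0006 -0.     -0.0006  0.2611 -0.0009  0.0039]
```

View pics/w9.png

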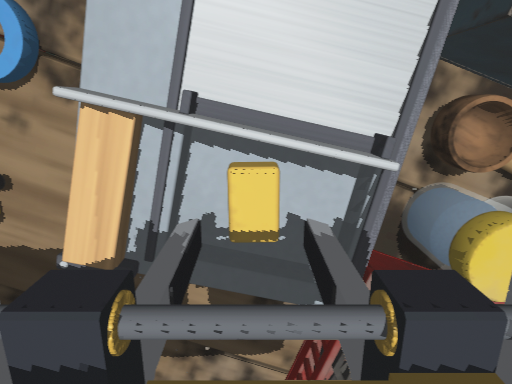

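```bash
python3 -m handwheel '[[0,0,0,0.1,0,0.003,0.65],[0,0,0,0.18,0,0.003,0.65],[0,0,0,0.23,0,0.003,0.65],[0,0,0,0.26,0,0.003,0.65],[0,0,0,0.26,0,0.003,0.65],[0,0,0,0.26,0,0.003,0.65],[0,0,0,0.26,0,0.003,0.3],[0,0,0,0.26,0,0.003,0.3],[0,0,0,0.26,0,0.003,0.3],[0,0,0,0.26,0,0.003,0.3],[0,0,0,0.26,0,0.003,0.3]]' 15; python3 -c "
from h import *
import cv2,pickle
c=calibration('wrist')
cv2.imwrite('pics/w10.png',camera('wrist')[:,:,::-1])"
```

```text
clock: 12.55
eef_pos: [592.3, 215.6, 32.6]
eef_rot: [1.61, 1.569, 0.388]
wrist_force: [-1.1, -0.0, 3.2]
finger_gap: 39.9
```

View pics/w10.png

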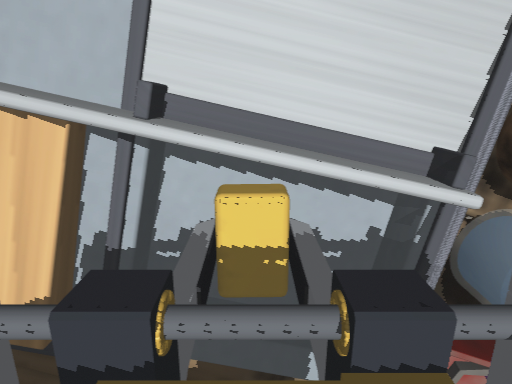

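```bash
python3 -m handwheel '[[0,0,0,0,0,0,0.3],[0,0,0,-0.03,0,0,0.3],[0,0,0,-0.12,0,0,0.3],[0,0,0,-0.25,0,0,0.3],[0,0,0,-0.4,0,0,0.3],[0,0,0,-0.4,0,0,0.3],[0,0,0,-0.4,0,0,0.3]]'; python3 -c "
from h import *
import cv2,pickle
c=calibration('wrist')
cv2.imwrite('pics/w11.png',camera('wrist')[:,:,::-1])
cv2.imwrite('pics/s11.png',camera('scene')[:,:,::-1])
for y in (0.346,0.1,-.035): print(row([420.4,-76.7,120],down(y)))"
```

```text
clock: 13.48
eef_pos: [591.7, 215.4, 151.9]
eef_rot: [1.675, 1.57, 0.452]
wrist_force: [-0.6, 0.5, -0.8]
finger_gap: 40.1
[ 6.000e-04 -1.000e-04  0.000e+00  1.038e-01 -8.679e-01  7.207e-01]
[ 7.890e-02 -1.000e-04  0.000e+00  1.038e-01 -8.679e-01  7.207e-01]
[ 1.219e-01 -1.000e-04  0.000e+00  1.038e-01 -8.679e-01  7.207e-01]
```

View pics/w11.png

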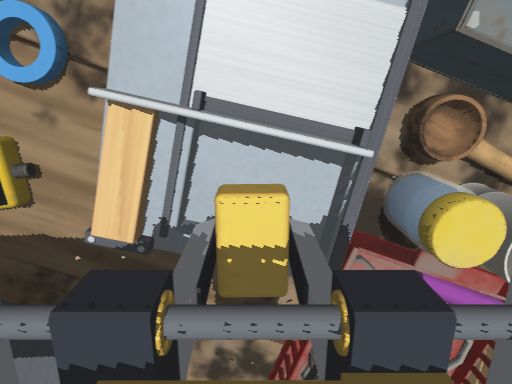

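View pics/s11.png

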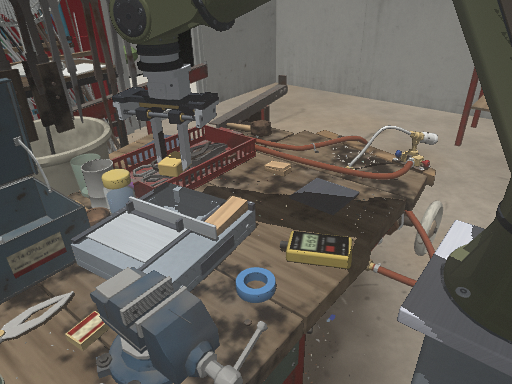

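Wax is held and the hatch stays propped. Next I move over the plate.

```bash
python3 -m handwheel '[[0.02,0,0,0,-0.15,0.12,0.3],[0.05,0,0,0,-0.3,0.25,0.3],[0.08,0,0,0,-0.45,0.38,0.3],[0.1,0,0,0.03,-0.6,0.5,0.3],[0.122,0,0,0.06,-0.75,0.62,0.3],[0.122,0,0,0.1,-0.868,0.72,0.3],[0.122,0,0,0.104,-0.868,0.72,0.3],[0.122,0,0,0.104,-0.868,0.72,0.3],[0.122,0,0,0.104,-0.868,0.72,0.3]]'; python3 -c "
from h import *
import cv2,pickle
c=calibration('wrist')
cv2.imwrite('pics/w12.png',camera('wrist')[:,:,::-1])
for z in (40,24): print(row([420.4,-76.7,z],down(-.035)))"
```

```text
clock: 14.7
eef_pos: [420.7, -75.8, 119.9]
eef_rot: [-2.303, 1.57, 2.375]
wrist_force: [1.3, 0.2, -1.1]
finger_gap: 39.6
[ 3.000e-04 -1.000e-04  1.000e-04  2.664e-01 -8.000e-04  3.200e-03]
[ 3.000e-04 -1.000e-04  1.000e-04  3.197e-01 -8.000e-04  3.200e-03]
```

View pics/w12.png

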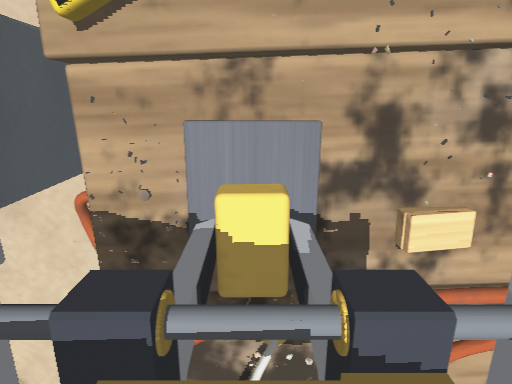

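```bash
python3 -m handwheel '[[0,0,0,0.12,0,0.003,0.3],[0,0,0,0.22,0,0.003,0.3],[0,0,0,0.28,0,0.003,0.3],[0,0,0,0.31,0,0.003,0.3],[0,0,0,0.323,0,0.003,0.3],[0,0,0,0.323,0,0.003,0.3],[0,0,0,0.323,0,0.003,0.3]]'; python3 -c "
from h import *
import cv2
cv2.imwrite('pics/w13.png',camera('wrist')[:,:,::-1])"
```

```text
clock: 15.62
eef_pos: [421.0, -76.7, 23.6]
eef_rot: [1.551, 1.57, -0.053]
wrist_force: [0.6, -0.1, -0.1]
finger_gap: 40.3
```

View pics/w13.png

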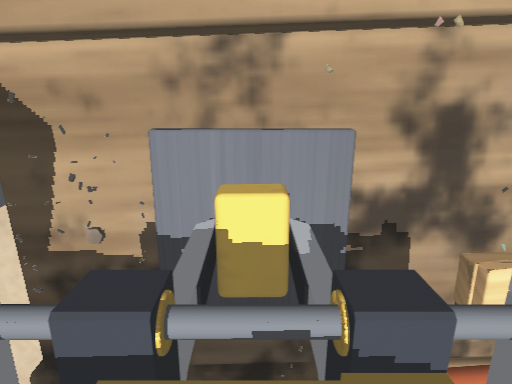

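```bash
python3 -m handwheel '[[0,0,0,0.003,0,0,0.3],[0,0,0,0.004,0,0,0.3],[0,0,0,0.004,0,0,0.3],[0,0,0,0.004,0,0,0.65],[0,0,0,0.004,0,0,0.65],[0,0,0,0.004,0,0,0.65],[0,0,0,0.004,0,0,0.65],[0,0,0,-0.05,0,0,0.65],[0,0,0,-0.2,0,0,0.65],[0,0,0,-0.35,0,0,0.65],[0,0,0,-0.5,0,0,0.65],[0,0,0,-0.5,0,0,0.65]]'; python3 -c "
from h import *
import cv2,pickle
c=calibration('wrist');pickle.dump(c,open('w14.pkl','wb'))
cv2.imwrite('pics/w14.png',camera('wrist')[:,:,::-1])
cv2.imwrite('pics/t14.png',camera('top')[:,:,::-1])
cv2.imwrite('pics/s14.png',camera('scene')[:,:,::-1])"
```

```text
clock: 17.18
eef_pos: [422.1, -77.0, 176.3]
eef_rot: [1.367, 1.564, -0.237]
wrist_force: [-0.2, -0.1, 0.5]
finger_gap: 60.7
```

View pics/w14.png

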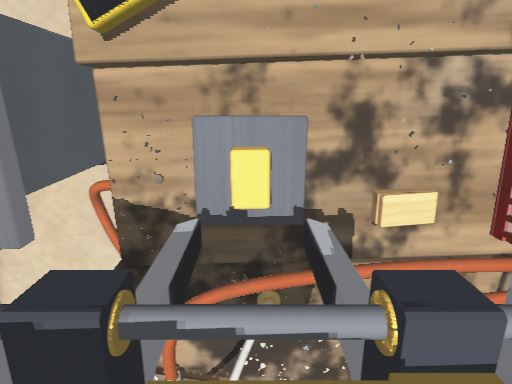

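View pics/t14.png

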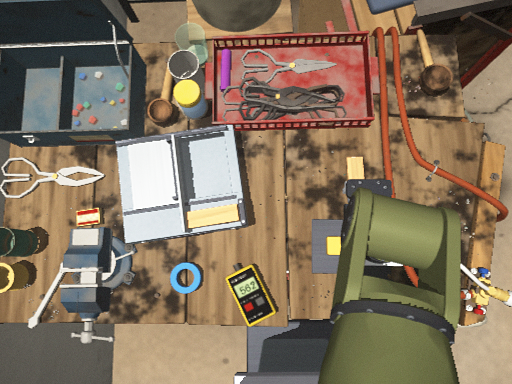

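View pics/s14.png

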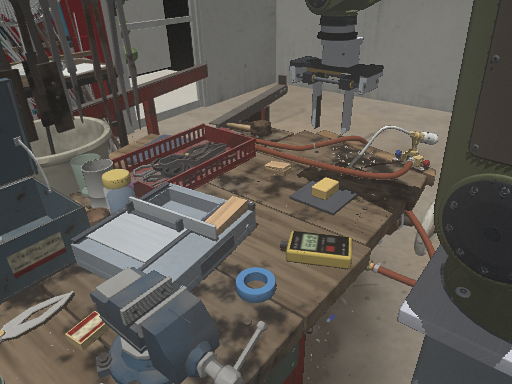

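```bash
python3 -m handwheel '[[0,0,0,0,0,0,0.65],[0,0,0,0,0,0,0.65]]'; python3 -c "
from h import *
import pickle
c=pickle.load(open('w14.pkl','rb'))
print('wax',np.mean([onz(c,p,34) for p in [(230,148),(270,147),(271,209),(232,210)]],0))
print('plate far corners',onz(c,(193,116),8),onz(c,(307,116),8))
from cell import order
print(order.sign_off())"
```

```text
clock: 17.58
eef_pos: [420.1, -76.5, 171.6]
eef_rot: [-1.873, 1.568, 2.806]
wrist_force: [-0.3, 0.0, 0.1]
finger_gap: 61.1
wax [421.33250701 -76.68085274  34.        ]
plate far corners [364.45467945 -14.52711299   8.        ] [480.9722724  -18.32521137   8.        ]
the job is handed in; nothing more can be done
None
```

I pushed the hatch open with the long wedge and left the wedge lying on the near ledge between the stop and the bar. Then I took out the wax, set it on the plate and handed the job in at about 17.6 s of the 58 s allowed; no verdict came back.

- **Wedge and hatch:** The wrist picture after release put the wedge at locker x about -87 mm and y about -121 to -6 mm. The bar's right face was at about y -5 mm, which makes the hatch travel about 109 mm. The last top and scene pictures still showed the hatch propped.
- **Wax:** The last wrist picture put its centre at (421, -77) mm, against an estimated plate centre of (420, -77) mm. It looked flat and released, and the gripper was clear at about 170 mm height with a wrist force near zero.
- **Disagreements:**
  - The wax measured about 38 x 60 mm in the picture, and the fingers stopped about 40 mm apart on its 43 mm side. I put this down to rounded edges.
  - The wrist and top camera fits of the locker's position differed by about 2 to 3 mm. I used a value near the wrist fit.
- **Not checked directly:** I inferred the hatch travel and the wedge's contact state from pictures and wrist force, because no joint reading was available.

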